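Start the curing lamp

TASK

Start the two-dot cure on the lamp standing over the mould, using only light presses on the keys on its top: press the round power key in until it stays down, then press the middle of the three small square timer keys and let it come back up, then press the long start key and let it come back up. Leave the other two timer keys alone, do not pick up or shift the lamp, and leave the mould, cup, bottle and pot as they stand.

Things in the scene. Friction and masses are not known exactly. Their poses are not given: they have to be found in the camera images.
- lamp: white bridge-shaped UV lamp, loose, 0.6 to 1.3 kg, 180 (x) x 250 (y) x 103 mm high, open front and back. Origin: centre of its underside, z up; front (key side) -x, its left seen from the front +y. Flat top at z = 103 mm; one row of keys along y at x = -55 mm rises 7 mm above it (tops at z = 110 mm). Carry handle along y at x = 62 mm, 110 mm long, reaching z = 133 mm
- key_power_top (a point): centre of the top of the round power key, 24 mm diameter, at lamp x, y = -55, +88 mm: the left end of the row
- key_power (a joint): m, 0 = out (off, at the start), 0.005 = fully in. A latching key: pushes in against about 3 N and stays as far in as it was pushed; on from 3 mm in
- key_short_top (a point): centre of the top of the first small square timer key (16 x 16 mm, one dot behind it), at lamp x, y = -55, +36 mm; not to be pressed
- key_mid_top (a point): centre of the top of the middle small square timer key (16 x 16 mm, two dots behind it), at lamp x, y = -55, 0 mm
- key_long_top (a point): centre of the top of the third small square timer key (16 x 16 mm, three dots behind it), at lamp x, y = -55, -36 mm; not to be pressed
- key_start_top (a point): centre of the top of the long start key, 18 (x) x 48 (y) mm, at lamp x, y = -55, -88 mm: the right end of the row
- key_short (a joint): m, 0 = up, 0.005 = down; travels 5 mm straight down (own z of the lamp) and springs back up when let go; about 1 N starts it and 4 N holds it fully down; it works once it is 3 mm down
- key_mid (a joint): m, 0 = up, 0.005 = down; travels 5 mm straight down (own z of the lamp) and springs back up when let go; about 1 N starts it and 4 N holds it fully down; it works once it is 3 mm down
- key_long (a joint): m, 0 = up, 0.005 = down; travels 5 mm straight down (own z of the lamp) and springs back up when let go; about 1 N starts it and 4 N holds it fully down; it works once it is 3 mm down
- key_start (a joint): m, 0 = up, 0.005 = down; travels 5 mm straight down (own z of the lamp) and springs back up when let go; about 1 N starts it and 4 N holds it fully down; it works once it is 3 mm down
- mould: flat clear silicone mould, 110 x 75 x 9 mm, with three round castings, lying under the lamp; origin at the centre of its underside
- cup_rim (a point): centre of the mouth of an empty clear mixing cup, 72 mm across, 85 mm high, loose beside the lamp
- bottle: white resin bottle with black cap, 50 mm diameter, 105 mm high, loose beside the lamp; origin at the centre of its underside
- pot: small pigment pot, 48 mm diameter, 45 mm high, loose beside the lamp; origin at the centre of its underside

How it is judged:
By the outcome, as a careful person would: the job done as asked, in the order asked, and still so for the second after the job is handed in, with the robot touching nothing.
It also fails if it takes over 45 s, if anything falls off the work surface, if the arm or the gripper's body presses on something with over 40 N, if the wrist force passes 120 N, or if a joint passes its speed limit or range.

ROBOT

A 6-joint arm with a two-finger parallel gripper is mounted at the origin on the work surface. World frame = base frame: x ahead of the robot, y to its left, z up, the work surface at z = 0. Lengths are in m, angles in rad, forces in N, time in s.
With the tool pointing down it reaches from about 0.325 to 0.85 m from the base axis. Payload 15.5 kg.
Tool frame: the origin (TCP) lies on the centre line of the jaws, within the pads' length; the fingertips stand 22 mm ahead of it and the grasp point (between the pads) lies 3 mm ahead of it (ctrl.tip_extent is the z of the fingertips in the tool frame, in m); z points along the fingers, y is the line along which they close (so a half turn about z gives the same grasp; the last joint's range is limited). The gripper opens to 91 mm and grips with 3 to 60 N. Pads are 32 mm wide; open, the fingers measure 118 mm over their backs; the gripper's body (76 mm by 178 mm) begins 60 mm behind the grasp point.
Start: joints at [1.171, 0.494, 1.345, -0, 1.302, -0.096], TCP at [0.187, 0.596, 0.236] pointing down, gripper open.
Joint ranges: [-2.91, 2.91], [-0.82, 2.16], [0.22, 2.67], [-1.22, 4.37], [0.12, 2.79], [-3.08, 3.08]. Speed limits (rad/s): [1.89, 1.89, 2.57, 3.01, 3.01, 3.01].

INTERFACE

Orientations are given as a unit quaternion [w, x, y, z].
In Python, from rig import ctrl gives the robot as it stands.
- The arm moves only by the tool send_rows, never from a script. Its arguments are lists of equal length, an entry for each row: "delta_rot": the turn, a rotation vector about the tool's x, y, z in rad, a list of three; "linear": the shift along the tool's x, y, z in mm, a list of three; "fingers": the gripper command: -1 is shut, 1 is fully open, values between are in proportion. A call has exactly 5 rows; each row is the pose to reach, as a shift and turn from the pose commanded when the call began, along the tool's axes at that moment; what a row does not reach only later rows make up. A row lasts 1/10 s, in which the tool goes at most 50 mm and 8.59 degrees, less where a joint would pass 70% of its speed; a pose out of reach is approached as far as the arm can. A call with a gripper value outside its range is refused whole. The fingers move at their own pace and stop on an object; "grip_force" is the grip in N (left out, the last holds). Time passes only in rows, so rows that repeat a pose let the fingers close, or fill a call up. It gives the time, the measured TCP pose, the force, the opening and the grip force at its end, in the units of the state.
- ctrl.get_obs(): the state, without advancing time (a new reading comes with each control period).
- ctrl.capture(name): name is "side" or "top" or "wrist"; returns a dict with "pixels" (480x640x3 uint8, blue, green, red), "vfov" (degrees; the focal length in pixels is half the picture's height over the tangent of half this angle, whatever the lens; pixels are square), "cx", "cy" (the principal point, pixels), "world_to_cam" (4x4, takes a point from world to camera coordinates); the wrist camera has in their place "hand_eye" (4x4, takes a point from camera to tool coordinates, whose origin is the TCP and whose axes are the flange's). Camera axes: x right, y up, looking along -z (the intrinsics and any distortion apply to the point x, -y, -z); pixel columns grow to the right and rows downward; lengths in m; the calibration is good to about 2 mm. A picture is of the moment at which its call begins: read the wrist's pose just before it. There is no depth.
- ctrl.job_done(): hands the job in; it is judged then, once.
The state is a dict: "t": time; "q": joint angles; "qd": joint speeds; "tau": joint torques, N m; "position": TCP position; "tcp_rot": TCP orientation; "contact_force": force on the tool from outside, world axes, zero at the start; "wrist_torque": the same for the moment, N m; "opening": finger opening in m; "finger_force": force on a finger pad.
Only numpy, scipy, OpenCV 4.12 (cv2) and the standard library are available. Lean on these libraries where they do the work, as an engineer would, in place of code of your own. Each camera call takes 0.05 s, during which the arm holds its last target. There are 200 camera calls.

## Working session

There is one attempt and no reset: what is moved stays moved. The work goes in short steps, Python scripts to look and compute and a tool call to move; the robot and the scene stay as the last step left them, time stands still between calls to the robot, and variables do not carry over. Pictures are saved under pics/ and viewed, at most 10 in all, crops included, and the job is handed in when it is done.

Besides the shell and the picture viewer there is one more tool, called after "Call:" by a JSON object that holds its "method" and its "body". send_rows: Moves the arm, as the interface text tells. Its arguments: {"type":"object","properties":{"delta_rot":{"type":"array"},"linear":{"type":"array"},"fingers":{"type":"array"},"grip_force":{"type":"number"}},"required":["delta_rot","linear","fingers"]}

```bash
mkdir -p pics
python3 - <<'E'
from rig import ctrl
import cv2,numpy as np
o=ctrl.get_obs();print(o,ctrl.tip_extent)
for n in("top","side","wrist"):
    c=ctrl.capture(n);cv2.imwrite(f"pics/{n}0.png",c["pixels"]);p=c.pop("pixels");print(n,c)
    np.save(f"pics/{n}.npy",c,allow_pickle=True)
E
```

```text
{'t': 0.0, 'q': array([ 1.17151105e+00,  4.94174428e-01,  1.34614184e+00, -2.65373376e-05,
        1.30247637e+00, -9.55299014e-02]), 'qd': array([ 0.00028963,  0.0011849 , -0.00085678, -0.00111916, -0.00100382,
        0.00082704]), 'tau': array([ 5.77002138e-04, -8.78841877e+01, -3.81857443e+01,  7.08906655e-02,
        5.32852218e-02, -1.12854059e-04]), 'position': array([0.18682617, 0.59605367, 0.23534006]), 'tcp_rot': array([-1.34530233e-04,  1.51290959e-01,  9.88489092e-01, -5.84853872e-04]), 'contact_force': array([0.45424554, 0.43133879, 1.04395347]), 'wrist_torque': array([-0.06973976, -0.03544445, -0.01667901]), 'finger_force': 0.0, 'opening': 0.09129217012680729} 0.022
top {'vfov': 55.886970747451976, 'cx': 314.34426810082374, 'cy': 233.25484025124942, 'world_to_cam': array([[-0.01852338, -0.99979842, -0.0077462 ,  0.08712087],
       [ 0.9926097 , -0.0193184 ,  0.11980312, -0.63171517],
       [-0.11992861, -0.00546979,  0.99276745, -0.97155729],
       [ 0.        ,  0.        ,  0.        ,  1.        ]])}
side {'vfov': 57.996261895224684, 'cx': 326.54580406865983, 'cy': 240.44287080398968, 'world_to_cam': array([[ 0.80699386, -0.59023724, -0.01951698, -0.473519  ],
       [ 0.32496407,  0.41622247,  0.84920976, -0.30125119],
       [-0.49311182, -0.69164938,  0.52769487, -0.59892509],
       [ 0.        ,  0.        ,  0.        ,  1.        ]])}
wrist {'vfov': 59.62255381735909, 'cx': 328.53911499893235, 'cy': 234.53602304179458, 'hand_eye': array([[ 3.18853107e-05,  9.61909037e-01,  2.73369720e-01,
         7.63627784e-02],
       [ 9.99999847e-01,  1.20545356e-04, -5.40802298e-04,
         3.13898013e-04],
       [-5.53156067e-04,  2.73369696e-01, -9.61908885e-01,
        -1.49305708e-01],
       [ 0.00000000e+00,  0.00000000e+00,  0.00000000e+00,
         1.00000000e+00]])}
```

View pics/top0.png

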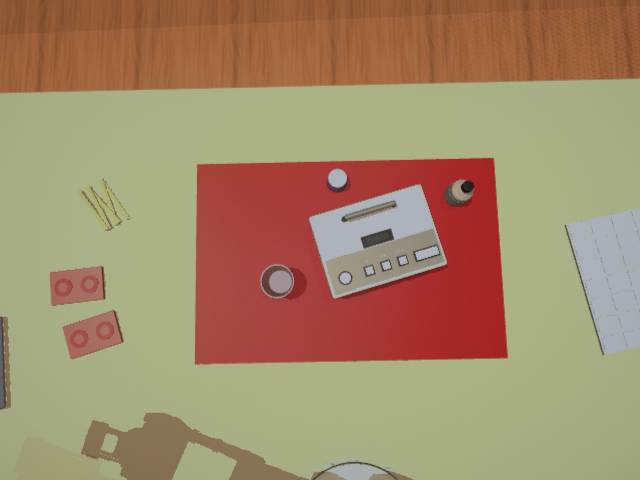

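View pics/wrist0.png

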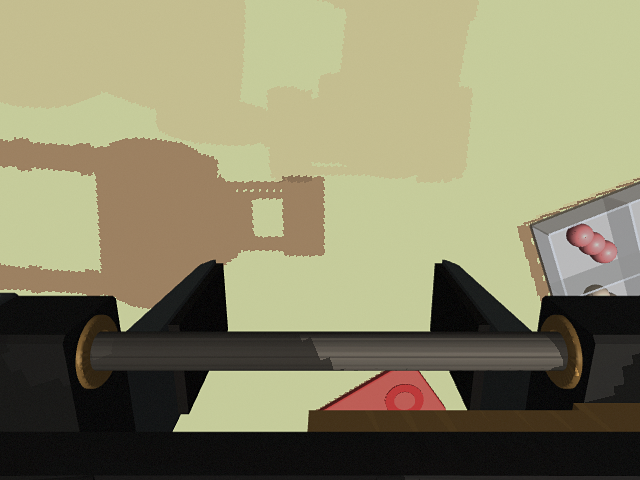

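The top view shows the lamp around (378,242). Its key row runs from power (345,278) through short (370,271), mid (386,266) and long (403,260) to start (427,254). The cup is at (277,282), the pot at (338,180) and the bottle at (460,192). The wrist view shows the jaws but no lamp yet.

```bash
cat > h.py <<'E'
import numpy as np,cv2
from scipy.spatial.transform import Rotation as R
def ray(c,T,uv,z):
    f=240/np.tan(np.radians(c["vfov"]/2))
    d=np.array([(uv[0]-c["cx"])/f,-(uv[1]-c["cy"])/f,-1.])
    D=T[:3,:3]@d;O=T[:3,3];return O+D*(z-O[2])/D[2]
def camT(c,o=None):
    if "world_to_cam" in c:return np.linalg.inv(c["world_to_cam"])
    T=np.eye(4);q=o["tcp_rot"];T[:3,:3]=R.from_quat(np.r_[q[1:],q[0]]).as_matrix();T[:3,3]=o["position"]
    return T@c["hand_eye"]
def fit(P):
    "lamp origin xy, yaw from the 5 key tops"
    L=np.array([[-.055,y] for y in(.088,.036,0,-.036,-.088)]);P=np.array(P)[:,:2]
    a=L-L.mean(0);b=P-P.mean(0);yaw=np.arctan2((a[:,0]*b[:,1]-a[:,1]*b[:,0]).sum(),(a*b).sum())
    M=np.array([[np.cos(yaw),-np.sin(yaw)],[np.sin(yaw),np.cos(yaw)]])
    t=P.mean(0)-M@L.mean(0);K=L@M.T+t
    return t,yaw,K,P-K
E
python3 - <<'E'
from h import *
c=np.load("pics/top.npy",allow_pickle=True).item();T=camT(c)
im=cv2.imread("pics/top0.png")
P=[ray(c,T,u,.11) for u in((345,278),(370,271),(386,266),(403,260),(427,254))]
t,y,K,r=fit(P);print(t,y,K,r*1e3)
for u in((277,282),(338,180),(466,186)):print(ray(c,T,u,.09))
o=__import__("rig").ctrl.get_obs();q=o["tcp_rot"];Rm=R.from_quat(np.r_[q[1:],q[0]]).as_matrix();print(Rm)
E
```

```text
[ 0.60751089 -0.0569233 ] 0.2695372389296149 [[ 0.53106359  0.0132537 ]
 [ 0.54491043 -0.0368688 ]
 [ 0.5544967  -0.071569  ]
 [ 0.56408298 -0.10626919]
 [ 0.57792982 -0.15639169]] [[ 0.07343315  0.42980893]
 [-0.45297911 -1.03942921]
 [-0.42955733  0.52515535]
 [ 1.62814529 -0.11663026]
 [-0.81904201  0.20109519]]
[0.52587846 0.15480478 0.09      ]
[0.74114852 0.02192105 0.09      ]
[ 0.7224628  -0.25129583  0.09      ]
[[-9.54231143e-01  2.99069881e-01 -3.62938407e-04]
 [ 2.99070087e-01  9.54230766e-01 -8.53770635e-04]
 [ 9.09899117e-05 -9.23238550e-04 -9.99999570e-01]]
```

View pics/side0.png

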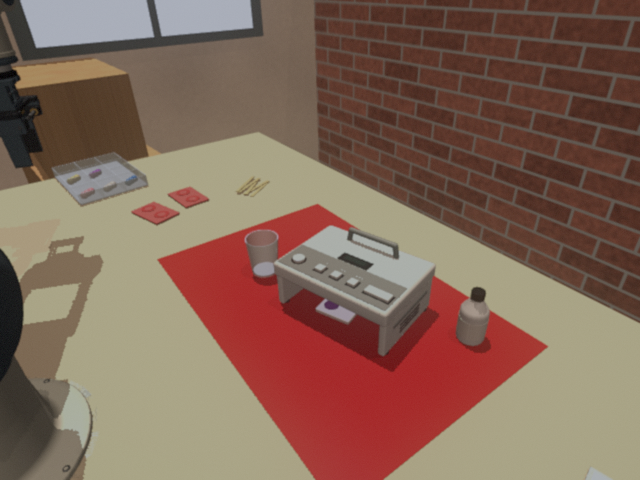

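The key fit agrees with the given sizes to within 1.6 mm, and the side view shows the key row clear. I'll go over the lamp, with the camera looking at the row, the fingers shut and the tool aligned with the lamp.

Call:
{"method": "send_rows", "body": {"linear": [[-30, -25, 0], [-60, -49, 0], [-91, -74, 0], [-121, -98, 0], [-151, -123, 0]], "delta_rot": [[0, 0, 0], [0, 0, 0], [0, 0, 0], [0, 0, 0], [0, 0, 0]], "fingers": [-1, -1, -1, -1, -1], "grip_force": 10}}

```text
t: 0.65
position: [0.2948, 0.4325, 0.2358]
tcp_rot: [-0.0, 0.151, 0.989, -0.0]
contact_force: [0.3, 0.1, 0.6]
opening: 0.0543
finger_force: 0.0
```

Call:
{"method": "send_rows", "body": {"linear": [[-30, -25, 0], [-60, -49, 0], [-91, -74, 0], [-121, -98, 0], [-151, -123, 0]], "delta_rot": [[0, 0, 0], [0, 0, 0], [0, 0, 0], [0, 0, 0], [0, 0, 0]], "fingers": [-1, -1, -1, -1, -1]}}

```text
t: 1.15
position: [0.4021, 0.2699, 0.2359]
tcp_rot: [-0.0, 0.151, 0.988, 0.0]
contact_force: [0.5, 1.1, 0.5]
opening: 0.0143
finger_force: 0.0
```

Call:
{"method": "send_rows", "body": {"linear": [[-30, -25, 0], [-60, -49, 0], [-91, -74, 0], [-121, -98, 0], [-151, -123, 0]], "delta_rot": [[0, 0, 0], [0, 0, 0], [0, 0, 0], [0, 0, 0], [0, 0, 0]], "fingers": [-1, -1, -1, -1, -1]}}

```text
t: 1.65
position: [0.5095, 0.1073, 0.2358]
tcp_rot: [-0.0, 0.151, 0.988, 0.0]
contact_force: [-0.1, 1.0, 0.1]
opening: 0.0008
finger_force: 0.0
```

Call:
{"method": "send_rows", "body": {"linear": [[-30, -25, 0], [-60, -49, 0], [-91, -74, 0], [-121, -98, 0], [-152, -123, 0]], "delta_rot": [[0, 0, -0.115], [0, 0, -0.23], [0, 0, -0.345], [0, 0, -0.46], [0, 0, -0.573]], "fingers": [-1, -1, -1, -1, -1]}}

```text
t: 2.15
position: [0.6176, -0.0555, 0.2357]
tcp_rot: [-0.0, -0.137, 0.991, 0.0]
contact_force: [0.8, 0.7, 0.3]
opening: 0.0001
finger_force: 0.0
```

Call:
{"method": "send_rows", "body": {"linear": [[0, 0, 0], [0, 0, 0], [0, 0, 0], [0, 0, 0], [0, 0, 0]], "delta_rot": [[0, 0, 0], [0, 0, 0], [0, 0, 0], [0, 0, 0], [0, 0, 0]], "fingers": [-1, -1, -1, -1, -1]}}

```text
t: 2.65
position: [0.6168, -0.0533, 0.2361]
tcp_rot: [0.0, -0.135, 0.991, 0.0]
contact_force: [-0.2, 1.1, 0.5]
opening: 0.0004
finger_force: 0.0
```

Run:
```python
from rig import ctrl
from h import *
o=ctrl.get_obs();c=ctrl.capture("wrist");im=c["pixels"];cv2.imwrite("pics/w1.png",im)
c["pixels"]=None;np.save("pics/w1.npy",[c,o],allow_pickle=True)
print(o["t"],o["position"],o["tcp_rot"],o["contact_force"],o["opening"])
T=camT(c,o);W=np.linalg.inv(T);f=240/np.tan(np.radians(c["vfov"]/2))
for k in [(0.53106359,0.0132537),(0.55449,-.07157),(.57793,-.15639)]:
    p=W@np.r_[k,.11,1];print(c["cx"]-f*p[0]/p[2],c["cy"]+f*p[1]/p[2])
```

```text
2.65 [ 0.6167698  -0.05326709  0.2361023 ] [ 1.64065135e-05 -1.34513912e-01  9.90911705e-01  1.79488770e-05] [-0.180073    1.12795286  0.50468225] 0.00036321929224705963
464.5861049530723 133.98783561545542
327.08516779351845 133.93202824303864
189.5299745286227 133.8988215697136
```

View pics/w1.png

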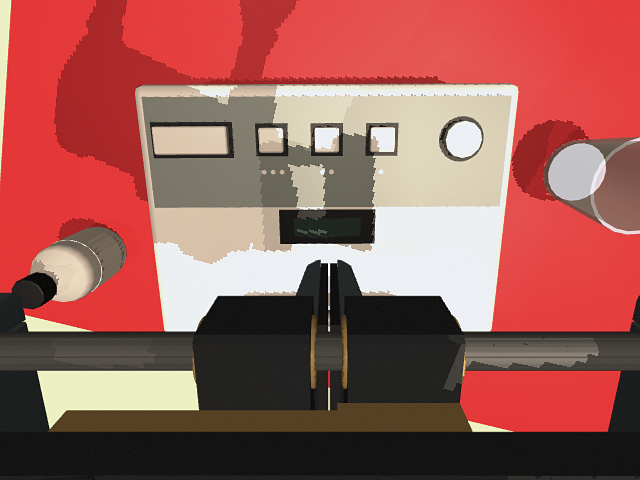

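The wrist view shows the row at power (462,138), short (383,139), mid (327,139), long (271,139) and start (191,139). That's about 4–5 px from the prediction, with the tool square to the lamp. I'll refit from these.

Run:
```python
from h import *
c,o=np.load("pics/w1.npy",allow_pickle=True);T=camT(c,o)
P=[ray(c,T,u,.11) for u in((462,138),(383,139),(327,139),(271,139),(191,139))]
t,y,K,r=fit(P);print(t,y,K,r*1e3)
q=o["tcp_rot"];M=R.from_quat(np.r_[q[1:],q[0]]).as_matrix()
for k in K:print((M.T@(np.r_[k,.132]-o["position"])*1e3).round(1))
```

```text
[ 0.61043558 -0.05611709] 0.2729307065052175 [[ 0.53375058  0.01380007]
 [ 0.54776743 -0.03627515]
 [ 0.5574714  -0.07094261]
 [ 0.56717537 -0.10561007]
 [ 0.58119222 -0.15568529]] [[ 0.11075059 -1.26324087]
 [ 0.20549557  0.14309523]
 [ 0.08542502  0.16112844]
 [-0.03596639  0.18393711]
 [-0.36570479  0.77508008]]
[ 62.1  86.8 104.1]
[ 62.   34.8 104.1]
[ 61.9  -1.2 104.1]
[ 61.8 -37.2 104.1]
[ 61.6 -89.2 104.1]
```

Call:
{"method": "send_rows", "body": {"linear": [[25, 35, 0], [50, 70, 20], [63, 87, 50], [63, 87, 75], [63, 87, 92]], "delta_rot": [[0, 0, 0], [0, 0, 0], [0, 0, 0], [0, 0, 0], [0, 0, 0]], "fingers": [-1, -1, -1, -1, -1]}}

```text
t: 3.2
position: [0.532, 0.0139, 0.1429]
tcp_rot: [-0.0, -0.135, 0.991, 0.0]
contact_force: [1.3, -0.4, 0.0]
opening: 0.0004
finger_force: 0.0
```

Call:
{"method": "send_rows", "body": {"linear": [[0, 0, 0], [0, 0, 0], [0, 0, 2], [0, 0, 4], [0, 0, 6]], "delta_rot": [[0, 0, 0], [0, 0, 0], [0, 0, 0], [0, 0, 0], [0, 0, 0]], "fingers": [-1, -1, -1, -1, -1]}}

```text
t: 3.7
position: [0.5335, 0.013, 0.1383]
tcp_rot: [0.001, -0.134, 0.991, -0.0]
contact_force: [0.7, -0.2, 0.5]
opening: 0.0004
finger_force: 0.0
```

Run:
```python
from rig import ctrl
from h import *
o=ctrl.get_obs();print(o["t"],o["position"],o["contact_force"])
im=ctrl.capture("side")["pixels"];cv2.imwrite("pics/s1.png",cv2.resize(im[180:360,220:460],None,fx=3,fy=3))
```

```text
3.7 [0.53354831 0.01299338 0.1383255 ] [ 0.67372021 -0.15892969  0.45982404]
```

View pics/s1.png

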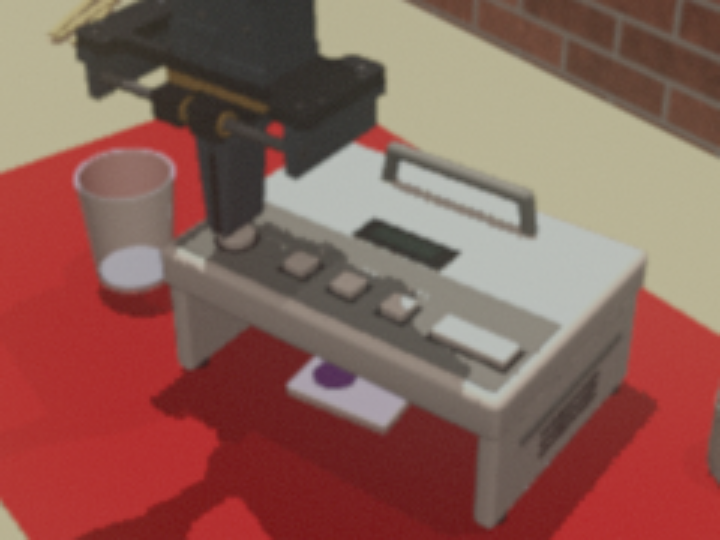

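The crop shows the closed fingertips just above the round power key at crop (237,237), with the other keys clear. I'll press slowly.

Call:
{"method": "send_rows", "body": {"linear": [[0, 0, 3], [0, 0, 5], [0, 0, 6], [0, 0, 7], [0, 0, 8]], "delta_rot": [[0, 0, 0], [0, 0, 0], [0, 0, 0], [0, 0, 0], [0, 0, 0]], "fingers": [-1, -1, -1, -1, -1]}}

```text
t: 4.25
position: [0.5332, 0.013, 0.1299]
tcp_rot: [-0.0, -0.134, 0.991, -0.0]
contact_force: [-0.9, -0.5, 4.5]
opening: 0.0004
finger_force: 1.5
```

Call:
{"method": "send_rows", "body": {"linear": [[0, 0, 0.5], [0, 0, 1], [0, 0, 1.5], [0, 0, 2], [0, 0, 2]], "delta_rot": [[0, 0, 0], [0, 0, 0], [0, 0, 0], [0, 0, 0], [0, 0, 0]], "fingers": [-1, -1, -1, -1, -1]}}

```text
t: 4.75
position: [0.5332, 0.0131, 0.1279]
tcp_rot: [-0.0, -0.134, 0.991, 0.0]
contact_force: [0.0, -0.2, -0.2]
opening: 0.0006
finger_force: 0.0
```

Call:
{"method": "send_rows", "body": {"linear": [[0, 0, 0.5], [0, 0, 0.8], [0, 0, 1.0], [0, 0, 1.2], [0, 0, 1.4]], "delta_rot": [[0, 0, 0], [0, 0, 0], [0, 0, 0], [0, 0, 0], [0, 0, 0]], "fingers": [-1, -1, -1, -1, -1]}}

```text
t: 5.25
position: [0.5333, 0.0131, 0.1271]
tcp_rot: [0.0, -0.134, 0.991, -0.0]
contact_force: [-5.8, 1.1, 18.4]
opening: 0.0003
finger_force: 9.2
```

The key bottomed at z 0.127, which is 5 mm in. Next I'll lift and move to the middle key.

Call:
{"method": "send_rows", "body": {"linear": [[0, 0, -8], [0, 0, -20], [0, 0, -20], [0, -44, -20], [0, -88, -20]], "delta_rot": [[0, 0, 0], [0, 0, 0], [0, 0, 0], [0, 0, 0], [0, 0, 0]], "fingers": [-1, -1, -1, -1, -1]}}

```text
t: 5.75
position: [0.557, -0.0721, 0.1468]
tcp_rot: [0.0, -0.135, 0.991, -0.0]
contact_force: [0.8, -0.1, 0.2]
opening: 0.0006
finger_force: 0.0
```

Call:
{"method": "send_rows", "body": {"linear": [[0, 0, 0], [0, 0, 0], [0, 0, 3], [0, 0, 6], [0, 0, 8]], "delta_rot": [[0, 0, 0], [0, 0, 0], [0, 0, 0], [0, 0, 0], [0, 0, 0]], "fingers": [-1, -1, -1, -1, -1]}}

```text
t: 6.25
position: [0.5563, -0.0709, 0.1381]
tcp_rot: [-0.0, -0.135, 0.991, 0.0]
contact_force: [-0.3, -0.1, 0.5]
opening: 0.0004
finger_force: 0.0
```

Run:
```python
from rig import ctrl
from h import *
o=ctrl.get_obs();print(o["t"],o["position"],o["contact_force"])
im=ctrl.capture("side")["pixels"];cv2.imwrite("pics/s2.png",cv2.resize(im[180:360,220:460],None,fx=3,fy=3))
```

```text
6.25 [ 0.55626844 -0.07090427  0.1381304 ] [-0.34236063 -0.13358224  0.52566959]
```

View pics/s2.png

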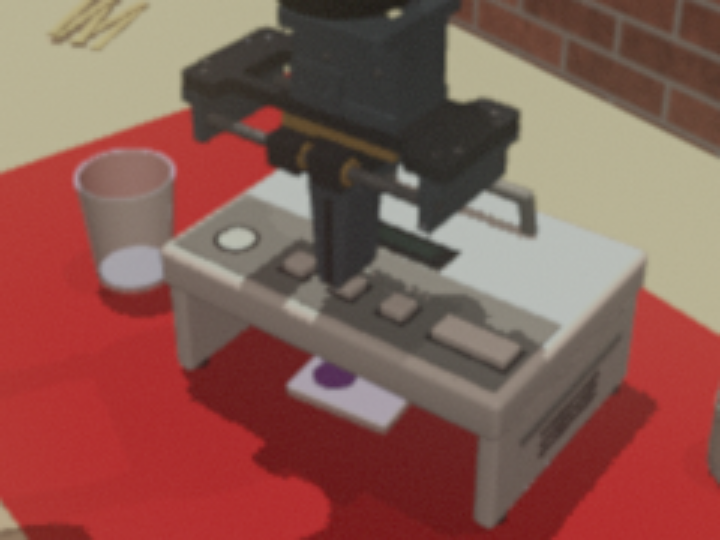

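Power (crop 237,238) now sits low, and the lamp hasn't shifted. The fingertips are over the middle key at crop (348,287), clear of its neighbours, so I'll press it about 4.2 mm.

Call:
{"method": "send_rows", "body": {"linear": [[0, 0, 4], [0, 0, 7], [0, 0, 9], [0, 0, 10], [0, 0, 10.5]], "delta_rot": [[0, 0, 0], [0, 0, 0], [0, 0, 0], [0, 0, 0], [0, 0, 0]], "fingers": [-1, -1, -1, -1, -1]}}

```text
t: 6.8
position: [0.5566, -0.0717, 0.128]
tcp_rot: [-0.0, -0.134, 0.991, 0.0]
contact_force: [-0.1, 2.4, 2.6]
opening: 0.0003
finger_force: 1.7
```

Call:
{"method": "send_rows", "body": {"linear": [[0, 0, 0.3], [0, 0, 0.3], [0, 0, 0.3], [0, 0, 0.3], [0, 0, 0.3]], "delta_rot": [[0, 0, 0], [0, 0, 0], [0, 0, 0], [0, 0, 0], [0, 0, 0]], "fingers": [-1, -1, -1, -1, -1]}}

```text
t: 7.3
position: [0.5566, -0.0718, 0.1278]
tcp_rot: [0.0, -0.134, 0.991, -0.0]
contact_force: [-0.3, 1.3, 3.6]
opening: 0.0005
finger_force: 1.8
```

That's 3.6 N at 4.2 mm, so the key has worked. I'll release it and move to the start key.

Call:
{"method": "send_rows", "body": {"linear": [[0, 0, -8], [0, 0, -20], [0, 0, -20], [0, -44, -20], [0, -88, -20]], "delta_rot": [[0, 0, 0], [0, 0, 0], [0, 0, 0], [0, 0, 0], [0, 0, 0]], "fingers": [-1, -1, -1, -1, -1]}}

```text
t: 7.8
position: [0.5803, -0.1571, 0.1483]
tcp_rot: [0.0, -0.135, 0.991, -0.0]
contact_force: [1.4, 0.2, -0.7]
opening: 0.0003
finger_force: 0.0
```

Call:
{"method": "send_rows", "body": {"linear": [[0, 0, 0], [0, 0, 0], [0, 0, 3], [0, 0, 6], [0, 0, 9]], "delta_rot": [[0, 0, 0], [0, 0, 0], [0, 0, 0], [0, 0, 0], [0, 0, 0]], "fingers": [-1, -1, -1, -1, -1]}}

```text
t: 8.3
position: [0.5798, -0.1557, 0.1384]
tcp_rot: [-0.0, -0.135, 0.991, 0.0]
contact_force: [-0.7, 0.6, 0.0]
opening: 0.0007
finger_force: 0.0
```

Run:
```python
from rig import ctrl
from h import *
o=ctrl.get_obs();print(o["t"],o["position"],o["contact_force"])
im=ctrl.capture("side")["pixels"];cv2.imwrite("pics/s3.png",cv2.resize(im[180:360,220:460],None,fx=3,fy=3))
```

```text
8.3 [ 0.57978198 -0.15572493  0.13841382] [-0.67241803  0.62110747  0.04403463]
```

View pics/s3.png

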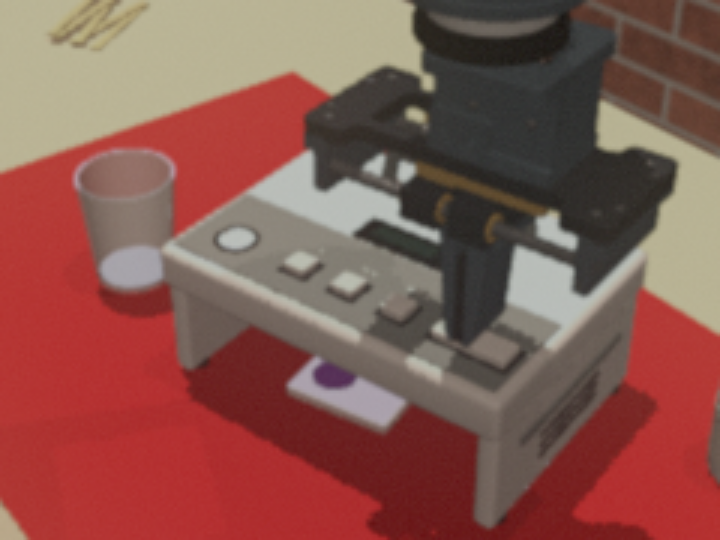

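The middle key (crop 348,285) is back up, power is still down, and the fingertips are over the start key at crop (475,340). I'll press start.

Call:
{"method": "send_rows", "body": {"linear": [[0, 0, 4], [0, 0, 7], [0, 0, 9], [0, 0, 10], [0, 0, 10.5]], "delta_rot": [[0, 0, 0], [0, 0, 0], [0, 0, 0], [0, 0, 0], [0, 0, 0]], "fingers": [-1, -1, -1, -1, -1]}}

```text
t: 8.85
position: [0.58, -0.1565, 0.1282]
tcp_rot: [-0.0, -0.134, 0.991, 0.0]
contact_force: [-0.8, 1.5, 3.0]
opening: 0.0005
finger_force: 1.6
```

Call:
{"method": "send_rows", "body": {"linear": [[0, 0, 0.3], [0, 0, 0.3], [0, 0, 0.3], [0, 0, 0.3], [0, 0, 0.3]], "delta_rot": [[0, 0, 0], [0, 0, 0], [0, 0, 0], [0, 0, 0], [0, 0, 0]], "fingers": [-1, -1, -1, -1, -1]}}

```text
t: 9.35
position: [0.58, -0.1566, 0.1279]
tcp_rot: [0.0, -0.134, 0.991, 0.0]
contact_force: [0.3, 2.3, 3.6]
opening: 0.0003
finger_force: 1.7
```

Call:
{"method": "send_rows", "body": {"linear": [[0, 0, -8], [0, 0, -30], [0, 0, -60], [0, 0, -90], [0, 0, -110]], "delta_rot": [[0, 0, 0], [0, 0, 0], [0, 0, 0], [0, 0, 0], [0, 0, 0]], "fingers": [-1, -1, -1, -1, -1]}}

```text
t: 9.85
position: [0.5804, -0.157, 0.2405]
tcp_rot: [0.001, -0.134, 0.991, -0.001]
contact_force: [0.9, 0.8, 0.8]
opening: 0.0006
finger_force: 0.0
```

Call:
{"method": "send_rows", "body": {"linear": [[-10, 10, 0], [-30, 40, 0], [-50, 70, 0], [-63, 89, 0], [-63, 89, 0]], "delta_rot": [[0, 0, 0], [0, 0, 0], [0, 0, 0], [0, 0, 0], [0, 0, 0]], "fingers": [-1, -1, -1, -1, -1]}}

```text
t: 10.35
position: [0.6176, -0.0511, 0.2374]
tcp_rot: [-0.0, -0.136, 0.991, 0.0]
contact_force: [0.0, -0.7, 0.5]
opening: 0.0005
finger_force: 0.0
```

Call:
{"method": "send_rows", "body": {"linear": [[0, 0, 0], [0, 0, 0], [0, 0, 0], [0, 0, 0], [0, 0, 0]], "delta_rot": [[0, 0, 0], [0, 0, 0], [0, 0, 0], [0, 0, 0], [0, 0, 0]], "fingers": [-1, -1, -1, -1, -1]}}

```text
t: 10.85
position: [0.617, -0.0546, 0.2379]
tcp_rot: [-0.0, -0.134, 0.991, -0.0]
contact_force: [-0.7, -0.1, -0.1]
opening: 0.0002
finger_force: 0.0
```

Run:
```python
from rig import ctrl
from h import *
o=ctrl.get_obs();print(o["t"],o["position"],o["contact_force"])
im=ctrl.capture("wrist")["pixels"];cv2.imwrite("pics/w2.png",im)
```

```text
10.85 [ 0.61698262 -0.05457412  0.23794832] [-0.70860322 -0.12715225 -0.12272197]
```

View pics/w2.png

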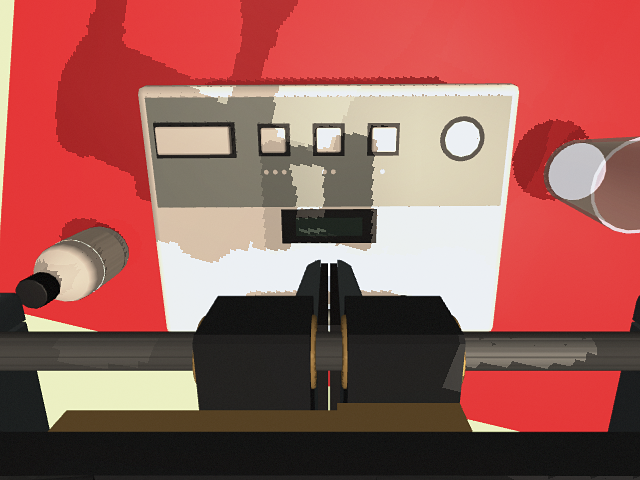

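The lamp is where it was (front edge at row 85, keys within 2 px of before). Power (462,139) is down, the other keys are up, and the bottle and cup stand as before. I'll hand in the job.

```bash
python3 -c "
from rig import ctrl
print(ctrl.job_done())"
```

```text
the job is handed in; nothing more can be done
None
```

I pressed power fully in (it stays down), then the two-dot timer key, then start, each of those two to about 4 mm and released, and handed the job in at about 11 s; the lamp did not visibly move, and its display showed no change to confirm the cure started.

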